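Rock the bushing block out of the drill jig

ROBOT

A 7-joint arm with a two-finger parallel gripper is mounted at the origin on the work surface. World frame = base frame: x ahead of the robot, y to its left, z up, the work surface at z = 0. Lengths are in m, angles in rad, forces in N, time in s.
With the tool pointing down it reaches from about 0.35 to 0.9 m from the base axis. Payload 7.2 kg.
Tool frame: the origin (TCP) lies at the very end of the fingers, on their centre line; the grasp point (between the pads) lies 19 mm behind it (env.grip_point_offset is the distance from the TCP to the grasp point, in m); x points along the fingers, y is the direction in which the jaws open and shut, and the axes are right-handed (so a half turn about x gives the same grasp; the last joint's range is limited). The gripper opens to 85 mm and grips with 20 to 120 N. Pads are 22 mm wide; open, the fingers measure 114 mm over their backs; the gripper's body (76 mm by 85 mm) begins 54 mm behind the grasp point. The pads swing forward as they close: fully open they stand 13 mm farther back than shut.
Start: joints at [-1.222, 0.411, -0.013, 1.596, 0.006, 1.134, -0.082], TCP at [0.253, 0.571, 0.231] pointing down, gripper open.
Joint ranges: [-2.95, 2.95], [-0.29, 1.99], [-1.47, 1.44], [0.14, 2.54], [-1.03, 4.17], [0.13, 1.85], [-2.86, 2.86]. Speed limits (rad/s): [2.39, 2.39, 3.01, 3.01, 3.14, 3.14, 3.14].

INTERFACE

Orientations are given as a rotation vector (axis times angle).
In Python, from bench import env gives the robot as it stands. The module is installed in compiled form; this text tells all that it offers. Calls block until the motion is done:
- env.goto(position, orientation): joint-space move of the TCP to a pose.
- env.move_straight(position, velocity=0.15, rotation=None): straight line of the TCP; rotation=None keeps the orientation; velocity is the mean speed in m/s.
- env.movej(angles): joint-space move.
- env.let_go() and env.clamp(squeeze=None): open the fingers fully, or close them until they stop; squeeze is the grip in N (None keeps the last).
- env.hold(seconds).
- env.ik(position, orientation): joint angles nearest the present ones, or None.
- env.get_obs(): the state.
- env.snapshot(name): name is "side" or "top"; returns the picture (420x560x3 uint8, red, green, blue); there is no depth.
- env.calibration(name): a dict with "fx", "fy", "cx", "cy" (pixels), "rvec" (rotation vector, rad) and "tvec" (3), from world to camera coordinates, as OpenCV has them. Camera axes: x right, y down, z forward; pixel columns grow to the right and rows downward; lengths in m; the calibration is good to about 2 mm. A picture is of the moment at which its call begins. calibration takes no time and is no camera call.
A pose or a line that the arm cannot do raises env.MotionError and nothing moves.
- env.job_done(): hands the job in, once; it reports no verdict.
Trained networks look in the newest picture that a camera, given by its name, has taken for a name from the list of things; names that differ only in an ending like _2 or _b are one class to them, and where a whole thing is asked for, a point or a joint stands for the part that bears it (a point fixed in the world has none). Each returns a list of dicts, best first, with "conf" (0 to 1); they miss things now and then, are a little off and sometimes report something else, mostly with a low value. They report only what shows in the picture. A call takes as long as a camera call. They do not tell look-alikes from the thing itself.
- env.spot_in(camera, thing): "box" ([left, top, right, bottom] in pixels, round what is visible of it).
- env.landmark_of(camera, thing): "uv" ([column, row] in pixels: a listed point, or the origin of a listed thing).
The state is a dict: "clock": time; "qpos": joint angles; "joint_velocities": joint speeds; "tau": joint torques, N m; "ee_pos": TCP position; "orientation": TCP orientation; "contact_force": force on the tool from outside, world axes, zero at the start; "moment": the same for the moment, N m; "width": opening from 0.0 (shut) to 1.0 (fully open).
Only numpy, scipy, OpenCV 4.12 (cv2) and the standard library are available. Lean on these libraries where they do the work, as an engineer would, in place of code of your own. Each camera call takes 0.05 s, during which the arm holds its last target. There are 200 camera calls.

TASK

Lift the loose black dust cap off the guide bush of the drill jig and stand it, without dropping it, mouth down in the round recess of the wooden tooling stand. Then grip the bare bush and rock the tightly fitting bushing block from side to side, towards one end of the jig and then the other, until it works free of its pocket; the jig is not bolted down and must stay standing where it is on the bench, so do not haul it up with the block, and leave the tools lying around it undisturbed. Finish while still holding the block upright in the gripper, just clear above its pocket, not put down or let go.

Things in the scene. Friction and masses are not known exactly. Their poses are not given: they have to be found in the camera images.
- jig: Drill jig, 3.2 kg, standing loose on four rubber feet. Base plate 110 (x) by 180 mm (y), top at 20 mm; on it a dark steel housing 80 (x) by 100 mm (y), top 45 mm above the bench. A bright knife blank lies along y and sticks out to y = 125 mm, 24 mm high; at the -y end a black star knob 46 mm high. Origin: on the bench under the pocket's centre; y along the jig's length, z up.
- pocket (a point): Mouth centre of the rectangular pocket in the jig's housing, 45 mm above the bench, axes as the jig's. It is 14 mm deep and 46.5 mm long (y) for a 44 mm block, which can tilt up to 0.2 rad towards either end, turning about x. A spring strip clamps the block across x on lands at y = -18 and +18 mm. The block is free when its underside is above this point.
- bush_centre (a point): Grip point of the bushing block: axis of its bright round guide bush, half-way up; the bush is 26 mm in diameter, 34 mm tall, on a block 28 (x) by 44 (y) by 20 mm high, about 0.3 kg in all. 37 mm above the block's underside; when seated 68 mm above the bench, with the block's upper face at 51 mm and the bush's top at 85 mm. Axes as the jig's when seated.
- block_bottom (a point): Underside centre of the bushing block, 37 mm below bush_centre, z up the bush; seated 31 mm above the bench. Friction resists a straight pull with 40 to 55 N, more than the jig's weight (31 N), so the jig would come up too. Tilting one end up about the other end's land takes only some 1 N m, and each end stays as high as it has been rocked.
- cap_centre (a point): Centre (half-way up) of the loose black plastic dust cap: a cylinder 36 mm in diameter and 40 mm high, closed on top, open below (cavity 30 mm wide, 32 mm deep), 35 to 75 g. At the start it sits loosely over the bush, its lower rim 53 mm and its top 93 mm above the bench. z points up when its mouth is down.
- stand: Fixed wooden tooling stand, a block 80 (x) by 150 mm (y), its top 30 mm above the bench. One large round recess towards its -y end; at its +y end four thin drills stand up to 75 mm above the bench, 97 mm from the recess. Origin: centre of its underside.
- recess (a point): Floor centre of the round recess in the stand, 23 mm above the bench; the recess is 45 mm wide and 7 mm deep, so a cap standing in it has its centre 20 mm above this point and its top 33 mm above the stand's top.
- file: Flat file, 180 mm steel blade 22 x 5 mm with a 110 mm light wooden handle, 27 mm thick, lying along y beyond the jig and the stand. Origin on the bench near its middle; not to be disturbed.
- pliers: Pliers with two red handles, 175 mm long, 16 mm thick, lying near the robot. Origin on the bench near the pivot; not to be disturbed.
- scriber: Thin steel scriber, 125 mm long, 8 mm thick, lying along x between the jig and the stand. Origin on the bench near its middle; not to be disturbed.
- spanner: Double open-ended steel spanner, 158 mm long, 8 mm thick, lying near the robot. Origin on the bench under its middle; not to be disturbed.
Things that resemble listed ones, but are neither listed nor needed, are in the scene too. Of the things like the part that bears cap_centre, leave any that is red or yellow; of the rest the smaller one is meant.

How it is judged:
By the outcome, as a careful person would: the job done as asked, in the order asked, and still so for the second after the job is handed in, while the arm keeps its last pose, push and grip.
It also fails if it takes over 61 s, if anything falls off the work surface, if the arm or the gripper's body presses on something with over 40 N, if the wrist force passes 120 N, or if a joint passes its speed limit or range.

## Working session

There is one attempt and no reset: what is moved stays moved. The work goes in short steps, each a Python script; the robot and the scene stay as the last script left them, time stands still between calls to the robot, and variables do not carry over. Pictures are saved under pics/ and viewed, about 8 in all and at most 12, crops included, and the job is handed in when it is done.

```bash
mkdir -p pics
cat > h.py <<'E'
import numpy as np, cv2
from scipy.spatial.transform import Rotation as R
from bench import env
def cal(n):
    c=env.calibration(n); K=np.array([[c['fx'],0,c['cx']],[0,c['fy'],c['cy']],[0,0,1]]); return K,np.array(c['rvec'],float),np.array(c['tvec'],float)
def ray(n,uv):
    K,r,t=cal(n); M=cv2.Rodrigues(r)[0]
    d=M.T@np.linalg.inv(K)@np.array([uv[0],uv[1],1.]); return -M.T@t,d/np.linalg.norm(d)
def onz(n,uv,z):
    o,d=ray(n,uv); return o+d*(z-o[2])/d[2]
def proj(n,p):
    K,r,t=cal(n); return cv2.projectPoints(np.atleast_2d(p).astype(float),r,t,K,None)[0][:,0]
def tri(a,b):
    A=np.zeros((3,3));B=np.zeros(3)
    for n,uv in(a,b):
        o,d=ray(n,uv);P=np.eye(3)-np.outer(d,d);A+=P;B+=P@o
    return np.linalg.solve(A,B)
def save(n,f,crop=None,s=1):
    im=env.snapshot(n)
    if crop: l,t,r,b=crop; im=im[t:b,l:r]
    if s!=1: im=cv2.resize(im,None,fx=s,fy=s,interpolation=cv2.INTER_CUBIC)
    cv2.imwrite('pics/'+f,im[:,:,::-1])
E
python3 - <<'E'
from h import *
a=env.snapshot("top");b=env.snapshot("side")
cv2.imwrite('pics/t0.png',a[:,:,::-1]);cv2.imwrite('pics/s0.png',b[:,:,::-1])
Z=dict(jig=0,pocket=.045,bush_centre=.068,cap_centre=.073,stand=0,recess=.023,file=0,pliers=0,scriber=0,spanner=0)
for c in("top","side"):
    o,d=ray(c,(280,210));print(c,o.round(3),d.round(3))
    for t,z in Z.items():
        for r in env.landmark_of(c,t)[:4]: print(c,t,round(r['conf'],2),np.round(r['uv'],1),onz(c,r['uv'],z).round(4))
    for r in env.spot_in(c,'cap_centre')[:4]: print('box',round(r['conf'],2),np.round(r['box']))
s=env.get_obs();print(s['orientation'],s['width'],s['clock'],env.grip_point_offset)
E
```

```text
top [ 0.507 -0.031  1.24 ] [ 0.031 -0.018 -0.999]
top jig 0.6 [333. 187.] [ 0.5976 -0.1822  0.    ]
top jig 0.55 [280.1 126.3] [ 0.748  -0.0587  0.    ]
top pocket 0.73 [336.  188.3] [ 0.5911 -0.1836  0.045 ]
top bush_centre 0.42 [335.4 186.2] [ 0.5943 -0.1794  0.068 ]
top cap_centre 0.77 [283.2 234.3] [ 0.4883 -0.0572  0.073 ]
top cap_centre 0.72 [333.6 187.5] [ 0.5911 -0.1746  0.073 ]
top cap_centre 0.59 [400.1 212.2] [ 0.5309 -0.3242  0.073 ]
top cap_centre 0.59 [270.4 169.9] [ 0.6348 -0.0323  0.073 ]
top stand 0.75 [181.  211.1] [0.5494 0.1841 0.    ]
top stand 0.48 [295.7 276.4] [ 0.3857 -0.0859  0.    ]
top recess 0.89 [192.1 207.4] [0.5566 0.1539 0.023 ]
top file 0.62 [280.5 125.9] [ 0.7489 -0.0597  0.    ]
top pliers 0.87 [295.2 275. ] [ 0.3891 -0.0848  0.    ]
top scriber 0.44 [246.8 189.9] [0.5961 0.0256 0.    ]
top spanner 0.58 [199.7 281.2] [0.3812 0.1431 0.    ]
box 0.85 [386. 202. 410. 223.]
box 0.77 [328. 176. 344. 198.]
box 0.77 [268. 224. 292. 243.]
box 0.5 [263. 160. 279. 175.]
side [ 0.304 -0.56   0.576] [ 0.317  0.681 -0.66 ]
side pocket 0.81 [343.5 265.3] [ 0.597
[... 201 characters left out ...]

side cap_centre 0.83 [320.9 216.9] [ 0.6034 -0.0868  0.073 ]
side cap_centre 0.64 [250.4 237.4] [ 0.4721 -0.0847  0.073 ]
side stand 0.55 [235.3 170.8] [0.5428 0.1963 0.    ]
side recess 0.84 [241.5 170. ] [0.5466 0.1635 0.023 ]
side recess 0.33 [341.4 253.1] [ 0.6212 -0.1378  0.023 ]
side file 0.78 [377.4 218.8] [ 0.7481 -0.0682  0.    ]
side pliers 0.73 [203.6 283.7] [ 0.3834 -0.0874  0.    ]
side scriber 0.53 [281.5 208.5] [0.585  0.0366 0.    ]
side spanner 0.56 [171.1 201.1] [0.385  0.1487 0.    ]
box 0.95 [311. 203. 334. 227.]
box 0.83 [337. 339. 377. 389.]
box 0.73 [153. 179. 192. 224.]
box 0.69 [329. 239. 353. 269.]
[ 0.32685994  1.54597632 -0.32686262] 0.9977183227630285 1.2 0.0187
```

View pics/t0.png

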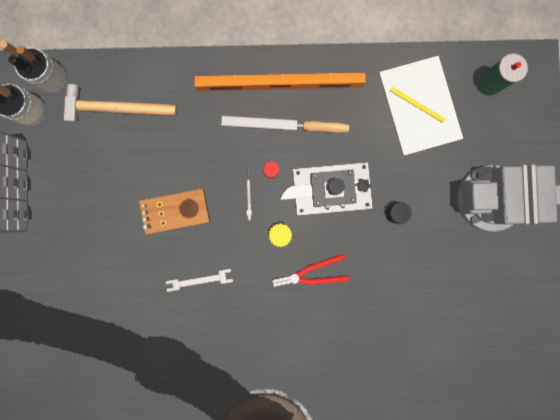

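View pics/s0.png

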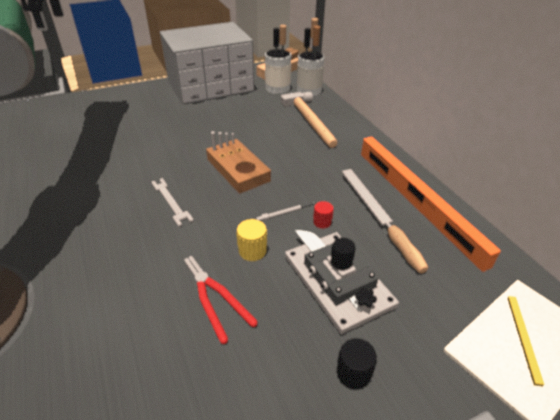

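The top view shows the jig at about (335,188) with the wanted small black cap on it. The larger black cap at (398,212) and the red and yellow ones are decoys. The stand is at (175,211), with its recess at (190,208). Next I refine the poses by rectifying both views.

```bash
cat >> h.py <<'E'
def rect(n,im,z,x0,x1,y0,y1,s=2000):
    # rectified: col = (y1-y)*s, row=(x1-x)*s
    P=np.array([[x1,y1,z],[x1,y0,z],[x0,y0,z],[x0,y1,z]]);q=proj(n,P).astype(np.float32)
    W,H=int((y1-y0)*s),int((x1-x0)*s)
    M=cv2.getPerspectiveTransform(q,np.float32([[0,0],[W,0],[W,H],[0,H]]))
    return cv2.warpPerspective(im,M,(W,H),flags=cv2.INTER_CUBIC)
def box(mask,x1,y1,s=2000,k=61):
    mask=cv2.morphologyEx(mask,cv2.MORPH_CLOSE,np.ones((25,25)))
    c=max(cv2.findContours(mask,cv2.RETR_EXTERNAL,cv2.CHAIN_APPROX_NONE)[0],key=cv2.contourArea)
    m=np.zeros_like(mask);cv2.drawContours(m,[c],-1,255,-1)
    m=cv2.morphologyEx(m,cv2.MORPH_OPEN,np.ones((k,k)))
    c=max(cv2.findContours(m,cv2.RETR_EXTERNAL,cv2.CHAIN_APPROX_NONE)[0],key=cv2.contourArea)
    r=cv2.minAreaRect(c);p=cv2.boxPoints(r)
    w=np.c_[x1-p[:,1]/s,y1-p[:,0]/s]
    e=[w[(i+1)%4]-w[i] for i in range(4)];L=max(e,key=np.linalg.norm);L=L*np.sign(L[1])
    return w.mean(0).round(4),round(float(np.arctan2(-L[0],L[1])),4),sorted(np.round(np.array(r[1])/s,4))
E
python3 - <<'E'
from h import *
out=[]
for n,f in(("top","t0"),("side","s0")):
    im=cv2.imread(f'pics/{f}.png')[:,:,::-1].copy()
    J=rect(n,im,.02,.49,.69,-.32,-.03);S=rect(n,im,.03,.46,.64,.06,.30)
    h=cv2.cvtColor(J,cv2.COLOR_RGB2HSV);mj=((h[...,2]>125)&(h[...,1]<70)).astype(np.uint8)*255
    h=cv2.cvtColor(S,cv2.COLOR_RGB2HSV);ms=((h[...,1]>95)&(h[...,2]>85)&(h[...,0]<20)).astype(np.uint8)*255
    print(n,'jig',box(mj,.69,-.03),'stand',box(ms,.64,.30))
    out.append(np.vstack([cv2.resize(J,(400,276)),cv2.resize(S,(400,300))]))
cv2.imwrite('pics/rect.png',np.hstack(out)[:,:,::-1])
L={}
for k in range(6):
    for c in("top","side"):
        env.snapshot(c)
        for t in("cap_centre","recess","pocket"):
            for r in env.landmark_of(c,t):
                if r['conf']>.4: L.setdefault((c,t),[]).append(r['uv'])
ref=dict(cap_centre=(.5915,-.172,.073),recess=(.552,.158,.023),pocket=(.594,-.18,.045))
for t in ref:
    q={}
    for c in("top","side"):
        u=np.array(L.get((c,t),[]));u=u[np.linalg.norm(u-proj(c,ref[t])[0],axis=1)<9]
        q[c]=np.median(u,0);print(t,c,len(u),q[c].round(1),onz(c,q[c],ref[t][2]).round(4))
    print(t,'tri',tri(("top",q["top"]),("side",q["side"])).round(4))
E
```

```text
top jig (array([ 0.5926, -0.1714], dtype=float32), 0.0626, [np.float64(0.1146), np.float64(0.1963)]) stand (array([0.5492, 0.1948], dtype=float32), 0.1651, [np.float64(0.082), np.float64(0.1529)])
side jig (array([ 0.5662, -0.2492], dtype=float32), -0.0, [np.float64(0.0425), np.float64(0.0485)]) stand (array([0.5442, 0.1812], dtype=float32), 0.1591, [np.float64(0.0979), np.float64(0.1837)])
cap_centre top 7 [333.9 187.2] [ 0.5918 -0.1753  0.073 ]
cap_centre side 6 [339.6 253.8] [ 0.589  -0.1762  0.073 ]
cap_centre tri [ 0.591 -0.175  0.071]
recess top 6 [190.8 208.8] [0.5535 0.1571 0.023 ]
recess side 5 [242.9 169.1] [0.5506 0.1654 0.023 ]
recess tri [0.5507 0.1571 0.0286]
pocket top 6 [334.7 188.8] [ 0.59   -0.1805  0.045 ]
pocket side 7 [341.  265.8] [ 0.5935 -0.1789  0.045 ]
pocket tri [ 0.5908 -0.1807  0.0481]
```

View pics/rect.png

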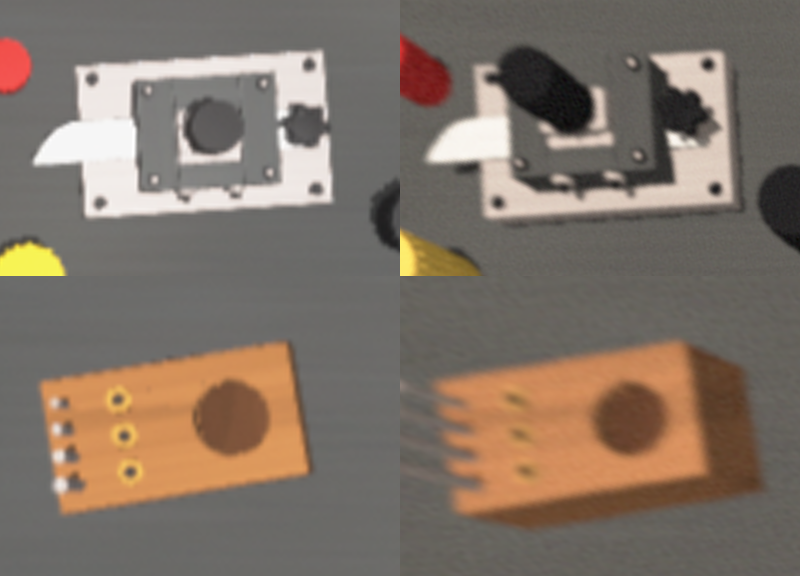

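Jig centre measures (0.5925,-0.178) with yaw 0.058. The recess is at (0.555,0.162) and the stand's yaw is 0.165. Both views agree, so I go above the cap and take the grip.

```bash
cat >> h.py <<'E'
def ori(yaw,tilt=0,flip=0):
    """tool down, tool y along jig y (or -y if flip); tilt = rotation about jig x"""
    th=yaw;y=np.array([-np.sin(th),np.cos(th),0])*(-1 if flip else 1);x=np.array([0,0,-1.]);z=np.cross(x,y)
    M=R.from_matrix(np.c_[x,y,z]); ax=np.array([np.cos(th),np.sin(th),0])
    return (R.from_rotvec(ax*tilt)*M).as_rotvec()
def st(msg=''):
    s=env.get_obs();print(msg,'t',round(s['clock'],2),'p',np.round(s['ee_pos'],4),'F',np.round(s['contact_force'],1),'M',np.round(s['moment'],2),'w',round(s['width'],3));return s
J=np.array([.5925,-.178]);YJ=.058;RC=np.array([.555,.162]);YS=.165
E
python3 - <<'E'
from h import *
print(R.from_rotvec(env.get_obs()['orientation']).as_matrix().round(2).tolist())
fl=None
for f in(0,1):
    q=env.ik([*J,.2],ori(YJ,0,f));q2=env.ik([*J,.2],ori(YJ,.2,f));q3=env.ik([*J,.2],ori(YJ,-.2,f));print(f,*[None if a is None else np.round(a,2) for a in(q,q2,q3)])
    if q is not None and fl is None or (q is not None and abs(q[6])<abs(best)): fl,best=f,q[6]
print('flip',fl)
env.goto([*J,.2],ori(YJ,0,fl));st('above')
env.move_straight([*J,.115],.15);st('near')
save("top","t1.png",(250,120,430,255),4)
E
```

```text
[[0.0, 0.4, 0.91], [0.0, 0.91, -0.4], [-1.0, 0.0, 0.0]]
0 [-0.28  0.5   0.71  1.68 -0.36  1.09  2.16] [-0.21  0.58  0.8   1.62 -0.6   1.27  2.39] [-0.26  0.43  0.5   1.73 -0.01  0.98  1.82]
1 [-0.39  0.56  0.89  1.69 -0.47  1.13 -0.88] [-0.28  0.63  0.92  1.63 -0.67  1.31 -0.69] [-0.57  0.56  0.98  1.75 -0.32  1.   -1.03]
flip 1
above t 6.49 p [ 0.5929 -0.1768  0.1999] F [-0.  -0.4  0.3] M [ 0.05 -0.03  0.09] w 1.0
near t 7.21 p [ 0.5929 -0.1783  0.1156] F [0.6 0.5 0.7] M [-0.01 -0.06  0.01] w 1.001
```

View pics/t1.png

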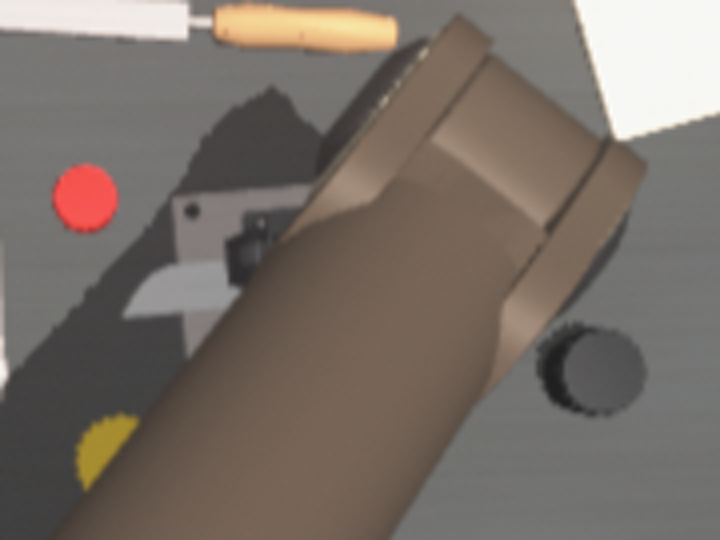

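The arm hides the cap from the top camera: only the blade at (180,290) and part of the plate show. I'll descend while watching the force, and use the side camera from here.

Run:
```python
from h import *
for z in(.09,.0625):
    env.move_straight([*J,z],.08);s=st('down')
    if np.linalg.norm(s['contact_force'])>5: raise SystemExit('contact')
env.clamp(25);st('clamped')
save("side","s1.png",(240,160,440,310),4)
```

```text
down t 7.72 p [ 0.5921 -0.178   0.0894] F [0.2 0.1 0.5] M [-0.02 -0.02 -0.02] w 1.002
down t 8.21 p [ 0.5922 -0.1781  0.062 ] F [-0.   0.6  0. ] M [ 0.04  0.   -0.04] w 1.0
clamped t 8.72 p [ 0.5927 -0.1781  0.0629] F [-1.2  0.7  2.8] M [0.13 0.17 0.03] w 0.409
```

View pics/s1.png

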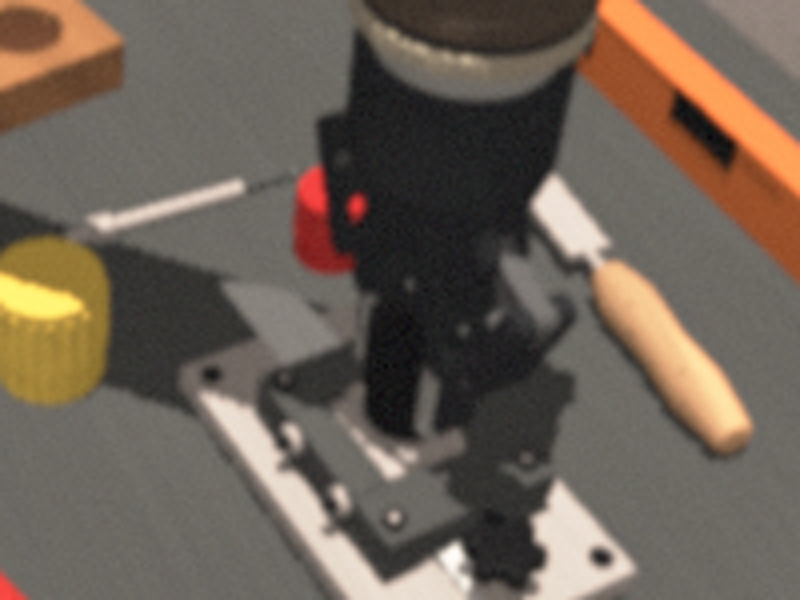

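Width 0.41 is about 35 mm, so the cap is held and the lateral force is small. Next I lift it, carry it to the recess and check before lowering.

Run:
```python
from h import *
env.move_straight([*J,.17],.1);s=st('lift')
if s['width']<.36: raise SystemExit('lost')
try: env.move_straight([*RC,.17],.22)
except env.MotionError as e: print(e);env.goto([*RC,.17],ori(YJ,0,1))
st('over')
env.move_straight([*RC,.05],.12);st('low')
save("side","s2.png",(170,90,330,210),5)
```

```text
lift t 9.99 p [ 0.5921 -0.1778  0.1693] F [ 0.1 -0.9 -0.6] M [ 0.    0.01 -0.02] w 0.411
over t 11.7 p [0.5552 0.1606 0.1701] F [-0.5 -1.  -1.1] M [-0.05  0.01 -0.05] w 0.411
low t 12.85 p [0.5556 0.162  0.0507] F [-0.  -0.4 -0.3] M [0.01 0.01 0.03] w 0.411
```

View pics/s2.png

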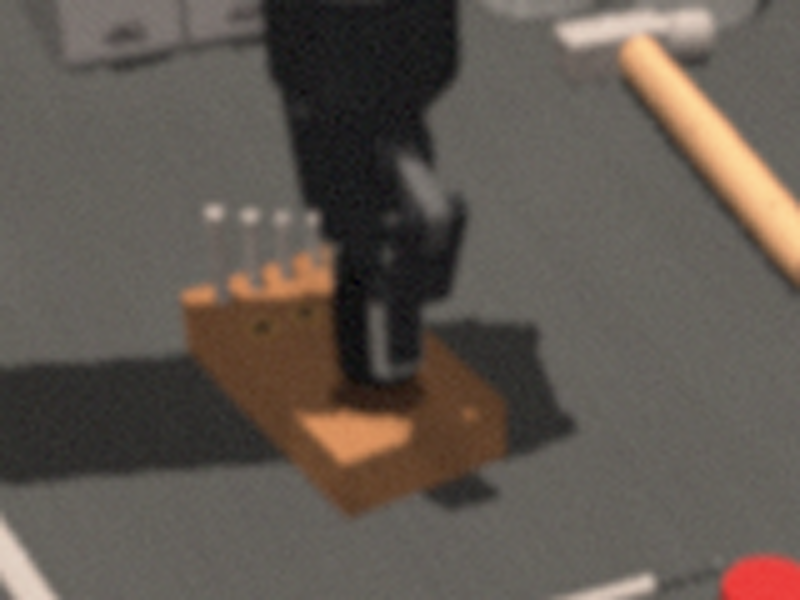

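The cap hangs over the dark recess (around (380,395)) and is well aligned. I lower it in small steps until it touches.

Run:
```python
from h import *
f0=env.get_obs()['contact_force'][2]
for z in(.040,.036,.034,.033,.032,.031,.030,.029):
    env.move_straight([*RC,z],.03);env.hold(.05);s=st('')
    if s['contact_force'][2]-f0>4: break
if s['ee_pos'][2]>.0385: raise SystemExit('on the rim?')
env.let_go();env.hold(.2);st('open')
p=s['ee_pos'][:2]
env.move_straight([*RC,.13],.1);st('up')
save("side","s3.png",(170,90,330,210),5)
```

```text
t 13.43 p [0.555  0.1619 0.04  ] F [ 0.4 -0.1 -0.8] M [ 0.01 -0.03  0.01] w 0.416
 t 13.77 p [0.555  0.162  0.0359] F [-0.9 -1.2 -0.5] M [-0.04 -0.   -0.  ] w 0.413
 t 14.07 p [0.555 0.162 0.034] F [ 0.4 -0.9  0.2] M [-0.   -0.05  0.03] w 0.41
 t 14.37 p [0.555 0.162 0.033] F [0.8 0.3 0.2] M [0.01 0.04 0.02] w 0.412
 t 14.67 p [0.5551 0.162  0.0329] F [-3.1 -0.5 10.4] M [-0.16  0.7  -0.05] w 0.412
open t 15.42 p [0.555 0.162 0.032] F [ 0.1  0.9 -0.4] M [-0.04  0.03 -0.02] w 1.0
up t 16.55 p [0.5545 0.162  0.1294] F [-0.7 -0.   0.1] M [ 0.03  0.02 -0.02] w 1.001
```

View pics/s3.png

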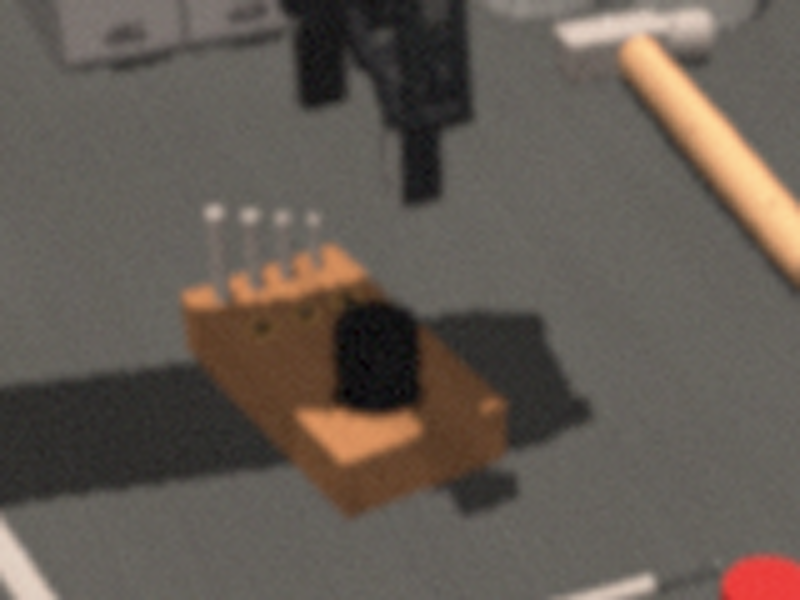

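The cap stands in the recess: its base is at about (378,405), and contact came at the height expected for the recess floor. Next I grip the bare bush.

```bash
cat >> h.py <<'E'
def pose(hA,hB,ref,yaw=YJ):
    """TCP pose with block ends (y=-18,+18 mm) lifted hA,hB; ref = seated TCP (grip) position"""
    t=np.arcsin((hB-hA)/.036);b=(hA+hB)/2;d=max(0,.014-b);g=ref[2]-.031
    y=np.sin(t)*(d/2-g);z=.031+b+g*np.cos(t)
    return np.array([ref[0]-np.sin(yaw)*y,ref[1]+np.cos(yaw)*y,z]),ori(yaw,t,1)
E
python3 - <<'E'
from h import *
env.move_straight([*J,.15],.25,ori(YJ,0,1));st('over')
ref=np.array([*J,.0545])
for a in((0,0),(.0055,0),(.0055,.011),(.0165,.011),(.0165,.022)):
    p,o=pose(*a,ref);q=env.ik(p,o);print(a,p.round(4),None if q is None else np.round(q,2))
env.move_straight([*J,.0545],.12);s=st('down')
if np.linalg.norm(s['contact_force'])>6: raise SystemExit('contact')
env.clamp(40);st('c40');env.clamp(110);st('c110')
save("side","s4.png",(240,160,440,310),4)
E
```

```text
over t 18.12 p [ 0.5925 -0.1765  0.1497] F [-0.3  0.6 -0.1] M [ 0.04  0.05 -0.02] w 1.002
(0, 0) [ 0.5925 -0.178   0.0545] [-0.3   0.72  0.75  1.8  -0.62  0.88 -0.76]
(0.0055, 0) [ 0.5923 -0.1753  0.057 ] [-0.44  0.73  0.83  1.85 -0.54  0.78 -0.89]
(0.0055, 0.011) [ 0.5927 -0.1811  0.0625] [-0.16  0.72  0.69  1.74 -0.69  1.01 -0.67]
(0.0165, 0.011) [ 0.5923 -0.1744  0.068 ] [-0.45  0.71  0.84  1.85 -0.52  0.8  -0.9 ]
(0.0165, 0.022) [ 0.5927 -0.1816  0.0735] [-0.17  0.71  0.7   1.74 -0.68  1.03 -0.68]
down t 19.06 p [ 0.593  -0.1783  0.0552] F [ 0.  -0.9 -0.2] M [-0.01 -0.02  0.02] w 1.001
c40 t 19.64 p [ 0.5926 -0.1775  0.0549] F [-1.6  1.9  6.7] M [0.53 0.37 0.03] w 0.288
c110 t 19.86 p [ 0.5927 -0.1775  0.0552] F [-2.6  2.9  8.4] M [ 0.57  0.53 -0.07] w 0.274
```

View pics/s4.png

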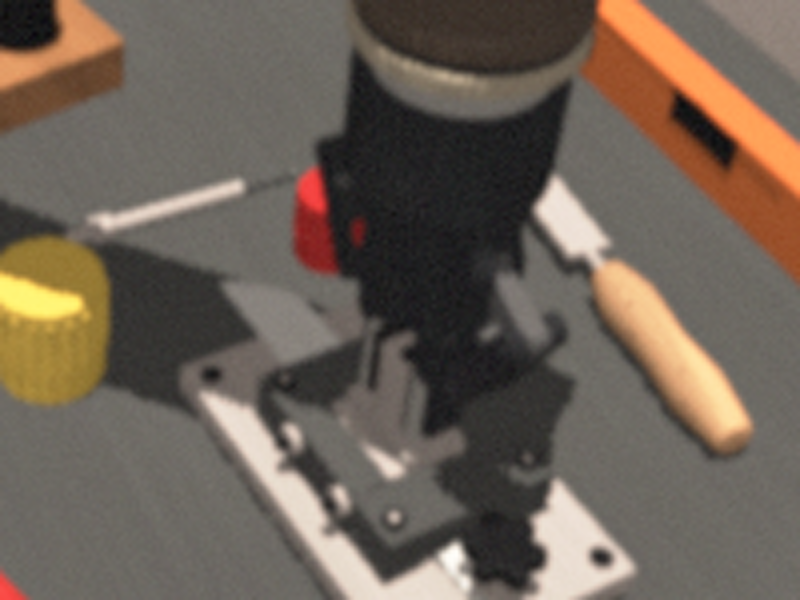

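The jaws hold the bare bush, closing along the jig's length. I'll rock in small steps with force monitoring, starting with the -y end.

```bash
cat >> h.py <<'E'
REF=np.array([.5927,-.1777,.0545])
def rock(a,b,n,dz=0.,fmax=22):
    for k in np.linspace(0,1,n+1)[1:]:
        h=np.array(a)+(np.array(b)-np.array(a))*k
        p,o=pose(*h,REF);p[2]+=dz
        env.move_straight(p,.02,o);s=st(f'h {h.round(4)} tgt {p.round(4)}')
        if s['contact_force'][2]<-fmax or np.linalg.norm(s['contact_force'])>45: print('STOP');return h,False
    return np.array(b),True
def tilt():
    M=R.from_rotvec(env.get_obs()['orientation']).as_matrix();x=-M[:,0]
    return float(np.arcsin(-x@np.array([-np.sin(YJ),np.cos(YJ),0])))
E
python3 - <<'E'
from h import *
h,ok=rock((0,0),(.0055,0),5);print(h,ok,tilt())
E
```

```text
h [0.0011 0.    ] tgt [ 0.5927 -0.1772  0.055 ] t 20.16 p [ 0.5926 -0.1772  0.0556] F [-0.8  0.7  5. ] M [ 0.73  0.39 -0.05] w 0.268
h [0.0022 0.    ] tgt [ 0.5926 -0.1767  0.0556] t 20.41 p [ 0.5926 -0.1766  0.0561] F [-2.  -0.6  6. ] M [ 0.81  0.45 -0.04] w 0.272
h [0.0033 0.    ] tgt [ 0.5926 -0.1761  0.0561] t 20.66 p [ 0.5926 -0.176   0.0566] F [-2.   0.4  7.7] M [ 0.78  0.62 -0.06] w 0.273
h [0.0044 0.    ] tgt [ 0.5926 -0.1756  0.0565] t 20.91 p [ 0.5926 -0.1755  0.0572] F [-3.1  1.6  7.9] M [ 0.87  0.66 -0.1 ] w 0.276
h [0.0055 0.    ] tgt [ 0.5925 -0.175   0.057 ] t 21.16 p [ 0.5925 -0.1749  0.0577] F [-3.4  1.6  8.8] M [ 0.91  0.75 -0.1 ] w 0.271
[0.0055 0.    ] True -0.1543822672047371
```

Forces stay gentle, with a moment of about 0.9 N m as expected. I continue with the alternating rocks.

Run:
```python
from h import *
h,ok=rock((.0055,0),(.0055,.011),7);print(h,ok,tilt())
if ok: h,ok=rock((.0055,.011),(.0165,.011),7);print(h,ok,tilt())
save("side","s5.png",(240,160,440,310),4)
```

```text
h [0.0055 0.0016] tgt [ 0.5926 -0.1757  0.0579] t 21.41 p [ 0.592  -0.1762  0.0579] F [-3.9 -0.8  4. ] M [0.06 0.74 0.03] w 0.273
h [0.0055 0.0031] tgt [ 0.5926 -0.1765  0.0588] t 21.66 p [ 0.5916 -0.1774  0.058 ] F [-2.8 -3.3 -4.9] M [-0.7   0.6   0.04] w 0.275
h [0.0055 0.0047] tgt [ 0.5927 -0.1773  0.0596] t 21.91 p [ 0.5914 -0.1782  0.0584] F [ -3.1  -6.3 -13.7] M [-1.31  0.47  0.12] w 0.272
h [0.0055 0.0063] tgt [ 0.5927 -0.1781  0.0604] t 22.16 p [ 0.5914 -0.1784  0.0589] F [ -2.2  -5.1 -20.2] M [-1.41  0.39  0.13] w 0.272
h [0.0055 0.0079] tgt [ 0.5928 -0.179   0.0611] t 22.41 p [ 0.5917 -0.1784  0.0593] F [ -0.7  -2.8 -24.7] M [-1.38  0.1   0.07] w 0.272
STOP
[0.0055     0.00785714] False 0.06447166688120033
```

View pics/s5.png

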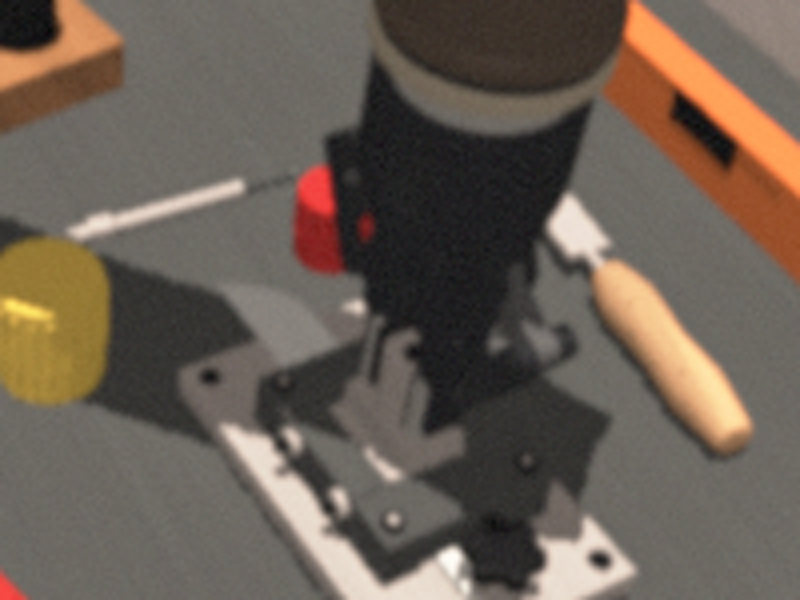

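The block's left end is lifting, but the pull rose to 25 N because the pivot end doesn't follow the ideal path exactly. I'll switch to controlling tilt while regulating the vertical pull to a safe level of about 12 N.

```bash
cat >> h.py <<'E'
def rock2(t0,t1,z,step=.03,F=-12,kff=.018):
    n=int(np.ceil(abs(t1-t0)/step));dt=(t1-t0)/n;t=t0;s=env.get_obs()
    for i in range(n):
        t+=dt; g=.0235
        z+=kff*abs(dt)+np.clip((s['contact_force'][2]-F)/20000,-.0008,.0006)
        b=z-.031-g*np.cos(t); d=np.clip(.014-b,0,.014); y=np.sin(t)*(d/2-g)
        p=[REF[0]-np.sin(YJ)*y,REF[1]+np.cos(YJ)*y,z]
        env.move_straight(p,.02,ori(YJ,t,1));s=st(f't {t:.3f} z {z:.4f} b {b*1e3:.1f}')
        f=s['contact_force']
        if f[2]<-26 or np.linalg.norm(f)>45: print('STOP');break
    return t,z
E
python3 - <<'E'
from h import *
env.clamp(120)
t,z=rock2(.065,.15,.0611);print(t,z,tilt())
t,z=rock2(t,-.15,z);print(t,z,tilt())
E
```

```text
t 0.093 z 0.0608 b 6.4 t 22.93 p [ 0.592  -0.1786  0.0595] F [ -1.4  -1.4 -26.4] M [-1.19  0.18  0.08] w 0.27
STOP
0.09333333333333334 0.06084556104366598 0.09306596790080095
t 0.066 z 0.0606 b 6.2 t 23.18 p [ 0.5922 -0.1782  0.0598] F [ -1.3  -2.3 -26.5] M [-1.    0.26  0.01] w 0.271
STOP
0.0662962962962963 0.06061073248493181 0.06548246093979627
```

```bash
cat >> h.py <<'E'
def settle(t,z,F=-8,n=4):
    for i in range(n):
        f=env.get_obs()['contact_force'][2]
        if abs(f-F)<5: break
        z+=np.clip((f-F)/25000,-.0008,.0006);g=.0235
        b=z-.031-g*np.cos(t); d=np.clip(.014-b,0,.014); y=np.sin(t)*(d/2-g)
        env.move_straight([REF[0]-np.sin(YJ)*y,REF[1]+np.cos(YJ)*y,z],.02,ori(YJ,t,1));st(f'settle z {z:.4f}')
    return z
E
python3 - <<'E'
from h import *
z=settle(.0663,.0606)
t,z=rock2(.0663,.15,z,F=-10,kff=.010);z=settle(t,z);print(t,z,tilt())
E
```

```text
settle z 0.0599 t 23.43 p [ 0.5923 -0.1782  0.0598] F [ -3.9  -0.2 -18.8] M [-0.42  0.98  0.1 ] w 0.271
settle z 0.0594 t 23.68 p [ 0.5923 -0.1783  0.0597] F [ -6.2   1.7 -14. ] M [-0.12  1.33  0.13] w 0.269
settle z 0.0592 t 23.93 p [ 0.5923 -0.1782  0.0597] F [ -7.   1. -13.] M [-0.03  1.46  0.19] w 0.268
settle z 0.0590 t 24.18 p [ 0.5923 -0.1782  0.0597] F [ -7.1   1.2 -11.5] M [0.03 1.61 0.14] w 0.272
t 0.094 z 0.0592 b 4.8 t 24.43 p [ 0.5925 -0.179   0.0598] F [ -7.7   1.3 -11.4] M [-0.07  1.53  0.13] w 0.267
t 0.122 z 0.0594 b 5.1 t 24.68 p [ 0.5926 -0.1798  0.0599] F [ -6.3   2.3 -10.6] M [-0.28  1.49  0.14] w 0.27
t 0.150 z 0.0596 b 5.4 t 24.93 p [ 0.5928 -0.1806  0.0601] F [ -6.5   1.2 -11.6] M [-0.46  1.4   0.15] w 0.27
0.15 0.0596449955217974 0.15016012453983252
```

Run:
```python
from h import *
t,z=rock2(.15,-.15,.0596,step=.0375,F=-12,kff=.014);z=settle(t,z,-10);print(t,z,tilt())
```

```text
t 0.112 z 0.0601 b 5.8 t 25.18 p [ 0.593  -0.1804  0.0605] F [ -4.1  -1.3 -16.1] M [-0.88  1.06  0.07] w 0.27
t 0.075 z 0.0605 b 6.0 t 25.43 p [ 0.5931 -0.1799  0.0609] F [ -3.9  -3.8 -15.5] M [-0.98  0.9   0.09] w 0.269
t 0.037 z 0.0608 b 6.3 t 25.68 p [ 0.5932 -0.1794  0.0614] F [ -3.4  -5.2 -16.4] M [-1.13  0.79  0.06] w 0.27
t -0.000 z 0.0611 b 6.6 t 25.93 p [ 0.5933 -0.1788  0.0619] F [ -2.7  -5.6 -15.2] M [-1.23  0.8  -0.01] w 0.266
t -0.038 z 0.0615 b 7.0 t 26.18 p [ 0.5934 -0.1782  0.0624] F [ -2.8  -6.2 -13.9] M [-1.24  0.82 -0.05] w 0.271
t -0.075 z 0.0619 b 7.5 t 26.43 p [ 0.5933 -0.1776  0.063 ] F [ -3.1  -7.4 -13.9] M [-1.25  0.79 -0.09] w 0.27
t -0.113 z 0.0623 b 8.0 t 26.68 p [ 0.5934 -0.177   0.0637] F [ -3.3  -6.3 -11.8] M [-1.29  0.86 -0.09] w 0.265
t -0.150 z 0.0629 b 8.6 t 26.93 p [ 0.5934 -0.1764  0.0645] F [ -3.   -7.6 -10.9] M [-1.34  0.94 -0.14] w 0.27
-0.15000000000000002 0.06288210238714655 -0.15421598491511213
```

Run:
```python
from h import *
save("side","s6.png",(270,200,410,330),5)
```

```text
(no output)
```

View pics/s6.png

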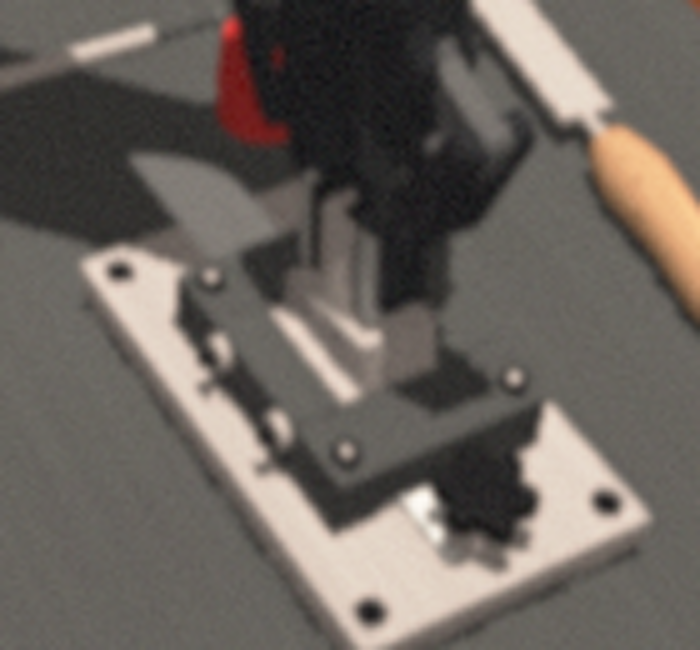

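The block's -y end is well out of the pocket (exposed end face at (410,345)), and the jig is flat with its corner unmoved. I rock the other way.

Run:
```python
from h import *
t,z=rock2(-.15,.15,.0629,step=.0375,F=-12,kff=.016);z=settle(t,z,-8);print(t,z,tilt())
```

```text
t -0.112 z 0.0636 b 9.2 t 27.23 p [ 0.5933 -0.1764  0.0646] F [ -3.9  -4.9 -10.8] M [-0.86  0.84 -0.14] w 0.273
t -0.075 z 0.0642 b 9.8 t 27.48 p [ 0.5933 -0.1767  0.0649] F [ -1.7  -6.1 -10.1] M [-0.85  0.59 -0.05] w 0.27
t -0.037 z 0.0649 b 10.4 t 27.73 p [ 0.5932 -0.1772  0.0653] F [ -2.   -4.1 -11.2] M [-0.77  0.41 -0.04] w 0.271
t 0.000 z 0.0656 b 11.1 t 27.98 p [ 0.5931 -0.1777  0.0656] F [ -2.1  -5.1 -13.3] M [-0.81  0.22  0.05] w 0.268
t 0.038 z 0.0661 b 11.6 t 28.23 p [ 0.5931 -0.1784  0.066 ] F [ -0.6  -4.3 -15.6] M [-0.82 -0.01  0.05] w 0.274
t 0.075 z 0.0665 b 12.1 t 28.48 p [ 0.5931 -0.1791  0.0664] F [ -0.3  -2.9 -15.8] M [-0.67 -0.17  0.02] w 0.271
t 0.113 z 0.0669 b 12.6 t 28.73 p [ 0.5932 -0.1798  0.0669] F [  1.4  -0.1 -14.7] M [-0.56 -0.24 -0.01] w 0.27
t 0.150 z 0.0674 b 13.1 t 28.98 p [ 0.593  -0.181   0.0674] F [  0.2   0.1 -13. ] M [-0.59 -0.07 -0.04] w 0.274
0.15000000000000002 0.0673802172172533 0.1493906627573668
```

Run:
```python
from h import *
t,z=rock2(.15,-.15,.0674,step=.0375,F=-12,kff=.016);z=settle(t,z,-8);print(t,z,tilt())
t,z=rock2(t,.0,z,step=.0375,F=-12,kff=.016);print(t,z,tilt())
```

```text
t 0.112 z 0.0680 b 13.6 t 29.23 p [ 0.5922 -0.18    0.0672] F [  0.   -4.1 -23.5] M [-1.25 -0.19  0.06] w 0.267
t 0.075 z 0.0680 b 13.5 t 29.48 p [ 0.592  -0.18    0.0682] F [ -2.1  -4.2 -16.3] M [-1.09  0.71  0.  ] w 0.276
t 0.037 z 0.0684 b 13.9 t 29.73 p [ 0.5922 -0.1772  0.0694] F [-5.6  1.8 -2.9] M [0.09 0.8  0.06] w 0.267
t -0.000 z 0.0694 b 14.9 t 29.98 p [ 0.5946 -0.1762  0.071 ] F [-0.4  0.5 -2.8] M [ 0.03 -0.01  0.  ] w 0.271
t -0.038 z 0.0705 b 16.0 t 30.23 p [ 0.5934 -0.1758  0.071 ] F [-0.4  0.6 -3.5] M [ 0.1  -0.   -0.01] w 0.271
t -0.075 z 0.0715 b 17.1 t 30.48 p [ 0.5928 -0.1752  0.0715] F [-0.2  0.3 -3.1] M [0.13 0.01 0.01] w 0.275
t -0.113 z 0.0725 b 18.2 t 30.73 p [ 0.5926 -0.1745  0.0724] F [-1.3 -0.5 -3.3] M [ 0.19  0.01 -0.03] w 0.271
t -0.150 z 0.0736 b 19.3 t 30.98 p [ 0.5925 -0.1736  0.0733] F [ 0.3  0.2 -3.7] M [0.27 0.03 0.  ] w 0.268
-0.15000000000000002 0.07358331210225336 -0.14828509627229047
t -0.120 z 0.0745 b 20.1 t 31.23 p [ 0.5924 -0.1764  0.0749] F [ 0.8 -0.5 -3.1] M [0.25 0.03 0.02] w 0.269
t -0.090 z 0.0754 b 21.0 t 31.48 p [ 0.5925 -0.1766  0.0757] F [-0.  -0.3 -3.7] M [0.16 0.02 0.01] w 0.271
t -0.060 z 0.0763 b 21.8 t 31.73 p [ 0.5926 -0.177   0.0764] F [-0.1  0.7 -3. ] M [ 0.11 -0.   -0.01] w 0.274
t -0.030 z 0.0772 b 22.7 t 31.98 p [ 0.5926 -0.1776  0.0773] F [ 0.   1.  -3.4] M [ 0.05  0.05 -0.03] w 0.272
t -0.000 z 0.0781 b 23.6 t 32.23 p [ 0.5926 -0.1783  0.0782] F [ 0.1  0.7 -3.1] M [-0.01 -0.   -0.01] w 0.264
-6.938893903907228e-18 0.07813741117027374 -0.0012824342968086025
```

The block is free: the load is only its weight of about 3 N, and its underside is nominally about 9 mm above the mouth. I check with pictures.

Run:
```python
from h import *
save("side","s7.png",(270,190,410,320),5)
for c,t in(("side","block_bottom"),("side","bush_centre"),("side","pocket"),("side","jig")):
    for r in env.landmark_of(c,t)[:1]: print(t,round(r['conf'],2),np.round(r['uv'],1))
print('exp',proj("side",[[.5927,-.1777,.0545],[.5927,-.1777,.0915],[.5927,-.1777,.045]]).round(1))
```

```text
block_bottom 0.63 [337.3 265.1]
bush_centre 0.8 [342.9 245.9]
jig 0.77 [334.8 284.5]
exp [[340.8 261.6]
 [343.3 245.8]
 [340.2 265.5]]
```

View pics/s7.png

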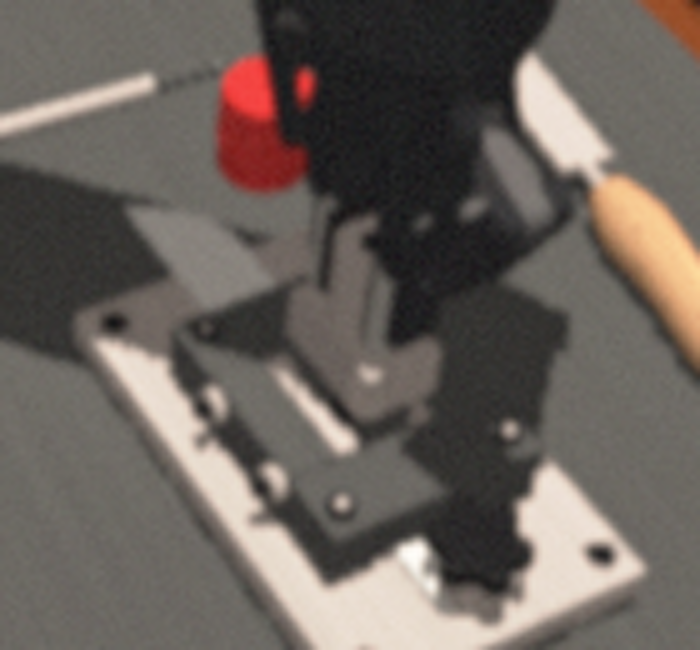

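Run:
```python
from h import *
c,s=np.cos(YJ),np.sin(YJ)
for z in(.046,.05,.0545,.058):
    P=[[.5926+c*a-s*b,-.1783+s*a+c*b,z] for a,b in((-.014,-.022),(-.014,.022),(.014,-.022))]
    print(z,((proj("side",P)-[270,190])*5).round(0).tolist())
```

```text
0.046 [[354.0, 438.0], [280.0, 346.0], [426.0, 408.0]]
0.05 [[355.0, 430.0], [281.0, 338.0], [428.0, 399.0]]
0.0545 [[356.0, 421.0], [282.0, 329.0], [429.0, 390.0]]
0.058 [[358.0, 414.0], [283.0, 322.0], [431.0, 383.0]]
```

The block looks clear, but its underside may sit a few mm lower in the jaws than nominal and lean slightly. I raise it 5 mm and compare against a projected upright block outline.

Run:
```python
from h import *
p=env.get_obs()['ee_pos'];env.move_straight([.5926,-.178,.083],.03,ori(YJ,0,1));env.hold(.3);s=st('up');print(tilt())
im=env.snapshot("side");K=11;l,t,r,b=320,228,368,282
cr=cv2.resize(im[t:b,l:r],None,fx=8,fy=8,interpolation=cv2.INTER_CUBIC);ov=cr.copy()
q=s['ee_pos'];c,sn=np.cos(YJ),np.sin(YJ)
def pr(a,bb,z):
    u=proj("side",[q[0]+c*a-sn*bb,q[1]+sn*a+c*bb,z])[0];return tuple(int(v) for v in((u+.5-[l,t])*8))
zb=q[2]-.0242
for z,col in((zb,(255,0,0)),(zb+.02,(0,255,0))):
    cv2.polylines(ov,[np.array([pr(*e,z) for e in((-.014,.022),(-.014,-.022),(.014,-.022))])],False,col,1)
for a in(-.014,):
    for e in((-.014,.022),(-.014,-.022),(.014,-.022)): cv2.line(ov,pr(*e,zb),pr(*e,zb+.02),(255,255,0),1)
cv2.imwrite('pics/s8.png',np.hstack([cr,ov])[:,:,::-1])
```

```text
up t 33.08 p [ 0.5925 -0.178   0.0829] F [-0.2  0.6 -3.5] M [-0.04  0.01  0.02] w 0.268
3.312321125717219e-05
```

View pics/s8.png

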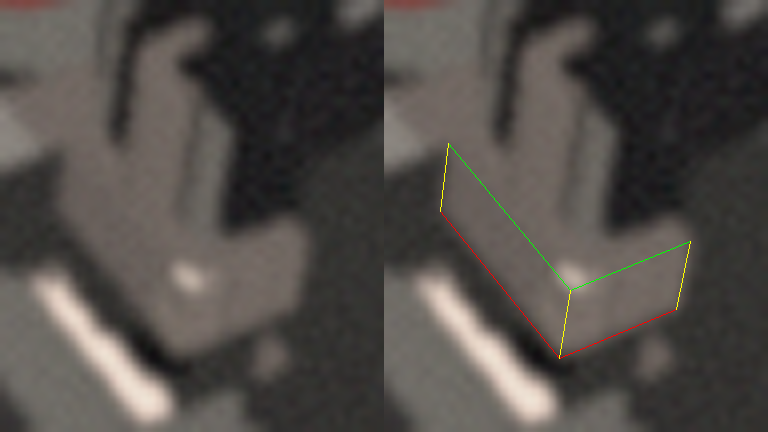

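The block's outline matches the projected upright block within about 1 mm, so there is no lean or slip. I lower it to about 9 mm clear, run a last numeric check and hand in.

Run:
```python
from h import *
env.move_straight([.5926,-.178,.0785],.03,ori(YJ,0,1));env.hold(.5);s=st('final')
im=env.snapshot("side");a=cv2.imread('pics/s0.png')[:,:,::-1]
for t in("cap_centre","scriber","file","pliers","spanner"):
    print(t,[(round(r['conf'],2),np.round(r['uv'],1).tolist()) for r in env.landmark_of("side",t)[:4]])
print('cap exp',proj("side",[*RC,.043]).round(1))
g=lambda x:cv2.cvtColor(np.ascontiguousarray(x),cv2.COLOR_RGB2GRAY)
for n,(x,y,w,h) in dict(jigcorner=(372,278,35,35),jigleft=(285,262,40,45)).items():
    m=cv2.matchTemplate(g(im),g(a)[y:y+h,x:x+w],cv2.TM_CCOEFF_NORMED);k=cv2.minMaxLoc(m);print(n,k[1],np.array(k[3])-[x,y])
env.job_done()
```

```text
final t 33.93 p [ 0.5926 -0.178   0.0785] F [-0.2  0.4 -3. ] M [-0.01  0.02  0.06] w 0.269
cap_centre [(0.95, [250.6, 241.4]), (0.79, [320.5, 214.6]), (0.62, [243.0, 161.8]), (0.56, [356.6, 367.7])]
scriber [(0.56, [283.7, 209.0])]
file [(0.59, [377.3, 217.7])]
pliers [(0.68, [204.7, 282.0])]
spanner [(0.93, [171.2, 202.3])]
cap exp [[245.  161.9]]
jigcorner 0.9857431650161743 [0 2]
jigleft 0.9885222911834717 [0 1]
the job is handed in; nothing more can be done
```

I stood the cap mouth down in the stand's recess, rocked the bushing block free and handed the job in at 33.9 s. The block is still gripped upright, with its underside about 9 mm above the pocket.

**What I did**
- **Cap:** I lifted the small black cap off the bush and lowered it until it touched the recess floor, then let go.
- **Block:** I gripped the bare bush along the jig's length at 110–120 N and rocked it from end to end, up to 0.15 rad each way, until it came free.
- **Control change:** the first planned rocking path let the upward pull grow to about 26 N, still under the jig's 31 N weight. I then switched to holding the pull near 12 N; it briefly rose to about 23 N on the last rock.

**Last checks**
- **Block:** only about 3 N hangs on the gripper, the block's own weight. Tool tilt is about 0, and in the picture the block matches an upright outline within about 1 mm.
- **Cap:** it is seen about 2 px from where it should stand in the recess.
- **Tools:** scriber, file, pliers and spanner are within about 2 px of where they started.
- **Jig:** it is flat on the bench, but its image sits 1–2 px lower in the side view than at the start. It may therefore have crept about 1–3 mm; I did not check this further.

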